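# Show the freezer-tape roll to the kitchen code reader

## Robot

A 6-joint arm with a two-finger parallel gripper is mounted at the origin on the work surface. World frame = base frame: x ahead of the robot, y to its left, z up, the work surface at z = 0. Lengths are in mm, angles in rad, forces in N, time in s.
With the tool pointing down it reaches from about 250 to 850 mm from the base axis. Payload 12.5 kg.
Tool frame: the origin (TCP) lies on the centre line of the jaws, within the pads' length; the fingertips stand 19 mm ahead of it and the grasp point (between the pads) is the TCP; z points along the fingers, y is the line along which they close (so a half turn about z gives the same grasp; the last joint's range is limited). The gripper opens to 93 mm and grips with 3 to 60 N. Pads are 15 mm wide; open, the fingers measure 128 mm over their backs; the gripper's body (75 mm by 188 mm) begins 65 mm behind the grasp point.
Start: joints at [-1.405, 0.351, 1.652, -0, 1.139, -0.085], TCP at [136.519, -532.773, 237.633] pointing down, gripper open.
Joint ranges: [-2.75, 2.75], [-0.79, 2.1], [0.01, 2.65], [-1.57, 4.71], [0.07, 3.14], [-2.87, 2.87]. Speed limits (rad/s): [2.22, 2.22, 2.79, 3.14, 3.14, 3.14].

## Interface

Orientations are given as a rotation vector (axis times angle).
In Python, from workcell import env gives the robot as it stands.
- The arm moves only by the shell command python3 -m creep 'ROWS' [FORCE]. ROWS is JSON, a list of rows, each a list of 3 entries, a list of its own where there are three numbers: the closure, from 0 (fully open) to 1 (shut), then the shift along the tool's x, y, z normalised to -1 to 1, where 1 is 20 cm, then the turn about the tool's z normalised to -1 to 1, where 1 is 90 degrees. In form: [[grip, [tx, ty, tz], roll], ...]. A call has 1 to 12 rows; each row is the pose to reach, as a shift and turn from the pose commanded when the call began, along the tool's axes at that moment; what a row does not reach only later rows make up. A row lasts 1/8 s, in which the tool goes at most 62.5 mm and 10.7 degrees, less where a joint would pass 70% of its speed; a pose out of reach is approached as far as the arm can. A call with a number of a shift or a turn outside -1 to 1 is refused whole. A call with a gripper value outside its range is refused whole. The fingers move at their own pace and stop on an object; FORCE is the grip in N (left out, the last holds). Time passes only in rows, so rows that repeat a pose let the fingers close. It gives the time, the measured TCP pose, the force, the opening and the grip force at its end, in the units of the state.
- env.state(): the state, without advancing time (a new reading comes with each control period).
- env.grab_frame(name): name is "side" or "top"; returns a dict with "color" (420x560x3 uint8, red, green, blue), "mtx" (3x3 intrinsics, pixels), "k1" (the pictures are not rectified: a ray, as slopes to the right and down, at radius r is drawn at 1 + k1 r^2 times it, then the intrinsics apply), "pose" (4x4, takes a point from camera to world coordinates). Camera axes: x right, y up, looking along -z (the intrinsics and any distortion apply to the point x, -y, -z); pixel columns grow to the right and rows downward; lengths in mm; the calibration is good to about 2 mm. A picture is of the moment at which its call begins. There is no depth.
- env.sign_off(): hands the job in; it is judged then, once.
The state is a dict: "time_s": time; "q": joint angles; "qd": joint speeds; "joint_efforts": joint torques, N m; "tool_pos": TCP position; "ee_rot": TCP orientation; "contact_force": force on the tool from outside, world axes, zero at the start; "ft_torque": the same for the moment, N m; "width": finger opening in mm; "gripper_force": force on a finger pad.
Only numpy, scipy, OpenCV 4.12 (cv2) and the standard library are available. Lean on these libraries where they do the work, as an engineer would, in place of code of your own. Each camera call takes 0.05 s, during which the arm holds its last target. There are 200 camera calls.

## Task

Slide the green roll of freezer tape up off its post and present it to the code reader on the counter: hold it in the air with its underside (the code label) squarely facing the reader's tilted glass, centred over the glass and 10 cm from it. Finish still holding it there, steady, in the gripper; do not knock or turn the reader, and leave the orange roll and everything else on the counter where it is.

Things in the scene. Friction and masses are not known exactly. Their poses are not given: they have to be found in the camera images.
- roll_green_center (a point): centre (half-way up, on the axis) of the green tape roll: a plain upright ring, outside diameter 60 mm, bore 26 mm, height 50 mm, about 120 g, standing loose on the round foot of its post with the post through its bore. Its z axis is the roll's axis, upward at the start; the underside with the white label lies 25 mm from this point along -z.
- post_green: the fixed post that carries the green roll: wooden foot 80 mm in diameter and 12 mm high, with an upright steel pin 18 mm in diameter whose top is 75 mm above the counter. Origin: centre of the foot's underside, on the counter, z up. The pin stands 13 mm out of the top of the roll; the roll is clear of it when its underside is higher than 75 mm.
- roll_orange_center (a point): centre of the orange tape roll, same size as the green one, on the other post; to be left alone.
- post_orange: the fixed post that carries the orange roll, same as the other post. Origin: centre of the foot's underside.
- reader: the code reader's fixed grey stand: foot 110 x 120 mm, 20 mm high, with two side cheeks up to 80 mm high that carry the white head (96 x 92 x 40 mm) on a level pivot 65 mm above the counter. Origin: centre of the foot's underside; the head leans towards the stand's -x side.
- glass (a point): centre of the glass (80 x 76 mm, dark green, black frame, thin red line), on its outer surface, 32 mm from the pivot. z: square out of the glass, leaning 9 to 29 degrees from upright to the stand's -x side. The stiff pivot stays as set unless pushed hard. The roll's axis shall lie along this z, underside towards the glass 100 mm off, so the roll's centre is 125 mm out.
- jar: amber jar with a steel cap, 68 mm in diameter, 100 mm high; origin at the centre of its underside. Bystander.
- mug: white mug, 80 mm in diameter, 90 mm high, handle at +y; origin at the centre of its underside. Bystander.
- pear: green pear standing on its end, 70 mm across, 112 mm high with its stalk; origin at the centre of its underside. Bystander.
- bottle: green glass bottle, 70 mm in diameter, 180 mm high; origin at the centre of its underside. Bystander.
- cheese: round white cheese, 96 mm in diameter, 32 mm high, on a fixed wooden board 16 mm thick; origin at the centre of its underside. Bystander.
Mind the look-alikes: they are no part of the job. What is shaped like the post_orange but blue or purple is not meant.

How it is judged:
By the outcome, as a careful person would: the job done as asked, in the order asked, and still so for the second after the job is handed in, while the arm keeps its last pose, push and grip.
It also fails if it takes over 35 s, if anything falls off the work surface, if the arm or the gripper's body presses on something with over 40 N, if the wrist force passes 120 N, or if a joint passes its speed limit or range.

## Working session

There is one attempt and no reset: what is moved stays moved. The work goes in short steps, Python scripts to look and compute and a shell command to move; the robot and the scene stay as the last step left them, time stands still between calls to the robot, and variables do not carry over. Pictures are saved under pics/ and viewed, at most 10 in all, crops included, and the job is handed in when it is done.

```bash
mkdir -p pics
cat > h.py <<'E'
import numpy as np, cv2
from workcell import env
def grab(n,f=None):
    d=env.grab_frame(n)
    if f: cv2.imwrite('pics/'+f,d['color'][:,:,::-1])
    return d
def ray(d,u,v):
    K=d['mtx'];x=(u-K[0,2])/K[0,0];y=(v-K[1,2])/K[1,1]
    a,b=x,y
    for _ in range(20):
        s=1+d['k1']*(a*a+b*b);a,b=x/s,y/s
    P=d['pose'];r=P[:3,:3]@np.array([a,-b,-1.]);return P[:3,3],r/np.linalg.norm(r)
def onz(d,u,v,z):
    o,r=ray(d,u,v);return o+r*(z-o[2])/r[2]
def proj(d,p):
    P=d['pose'];c=P[:3,:3].T@(np.asarray(p,float)-P[:3,3]);a,b=c[0]/-c[2],-c[1]/-c[2]
    s=1+d['k1']*(a*a+b*b);K=d['mtx'];return np.array([K[0,0]*a*s+K[0,2],K[1,1]*b*s+K[1,2]])
def tri(d1,p1,d2,p2):
    o1,r1=ray(d1,*p1);o2,r2=ray(d2,*p2)
    s=np.linalg.lstsq(np.c_[r1,-r2],o2-o1,rcond=None)[0]
    a,b=o1+s[0]*r1,o2+s[1]*r2;return (a+b)/2,np.linalg.norm(a-b)
E
python3 - <<'E'
from h import *
for n in('top','side'):
    d=grab(n,n+'0.png');print(n,d['mtx'].round(1).tolist(),d['k1'],d['pose'].round(3).tolist())
print(env.state())
E
```

```text
top [[543.3, 0.0, 287.0], [0.0, 543.3, 203.8], [0.0, 0.0, 1.0]] 0.007356887624476222 [[0.002, 0.987, -0.161, 363.984], [-1.0, 0.001, -0.007, -46.059], [-0.007, 0.161, 0.987, 1540.672], [0.0, 0.0, 0.0, 1.0]]
side [[506.6, 0.0, 276.4], [0.0, 506.6, 202.3], [0.0, 0.0, 1.0]] -0.19331502820719518 [[-0.979, 0.149, -0.139, 377.89], [-0.203, -0.712, 0.672, 990.498], [0.001, 0.686, 0.728, 1185.996], [0.0, 0.0, 0.0, 1.0]]
{'time_s': 0.1, 'q': array([-1.40459618e+00,  3.51178077e-01,  1.65234729e+00,  4.51795062e-05,
        1.13911076e+00, -8.46316618e-02]), 'qd': array([ 0.00154335, -0.00089944, -0.00025386,  0.00263987, -0.00051552,
        0.00174137]), 'joint_efforts': array([ 1.17047070e-04, -4.98028922e+01, -2.85703969e+01,  7.00079114e-02,
        2.39206664e-02, -2.99955968e-05]), 'tool_pos': array([ 136.4859266 , -532.49945446,  237.16246743]), 'ee_rot': array([-3.11588538e+00, -3.92813492e-01,  2.44074446e-06]), 'contact_force': array([0.47554499, 0.68572844, 0.79946449]), 'ft_torque': array([0.02739542, 0.00702861, 0.02411275]), 'gripper_force': 0.0, 'width': 92.864758559232}
```

View pics/top0.png

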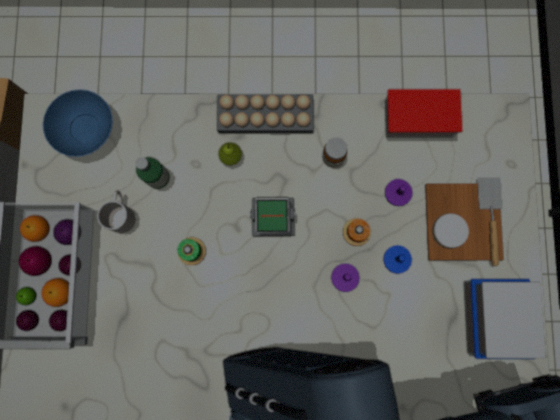

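View pics/side0.png

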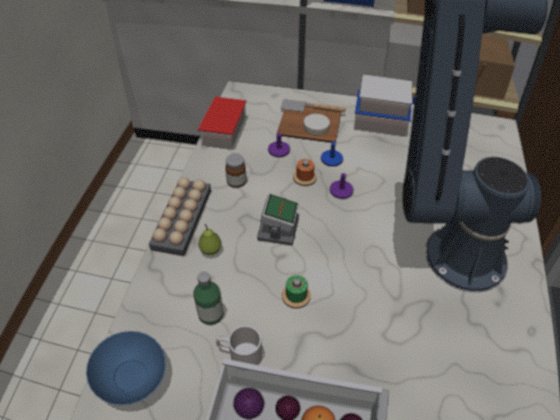

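Run:
```python
from h import *
t=cv2.imread('pics/top0.png');s=cv2.imread('pics/side0.png')
a=cv2.resize(t[185:250,235:310],None,fx=5,fy=5,interpolation=cv2.INTER_CUBIC)
b=cv2.resize(s[185:250,245:310],None,fx=5,fy=5,interpolation=cv2.INTER_CUBIC)
c=cv2.resize(t[225:275,160:220],None,fx=4,fy=4,interpolation=cv2.INTER_CUBIC)
e=cv2.resize(s[265:315,265:325],None,fx=4,fy=4,interpolation=cv2.INTER_CUBIC)
o=np.zeros((545,720,3),np.uint8);o[:325,:375]=a;o[:325,380:705]=b;o[330:530,:240]=c;o[330:530,250:490]=e
cv2.imwrite('pics/crop1.png',o)
D={n:grab(n) for n in('top','side')}
for n,(r0,r1,c0,c1) in {'top':(185,250,235,310),'side':(185,250,245,310)}.items():
    im=D[n]['color'];h=cv2.cvtColor(im,cv2.COLOR_RGB2HSV)
    m=np.zeros(h.shape[:2],np.uint8)
    m[r0:r1,c0:c1]=cv2.inRange(h,(50,90,20),(90,255,255))[r0:r1,c0:c1]
    m=cv2.morphologyEx(m,cv2.MORPH_CLOSE,np.ones((5,5)))
    cs=max(cv2.findContours(m,0,2)[0],key=cv2.contourArea)
    print(n,cv2.contourArea(cs),cv2.boxPoints(cv2.minAreaRect(cs)).round(1).tolist(), cv2.approxPolyDP(cs,3,True)[:,0].tolist())
for n,(r0,r1,c0,c1) in {'top':(225,275,160,220),'side':(265,315,265,325)}.items():
    im=D[n]['color'];h=cv2.cvtColor(im,cv2.COLOR_RGB2HSV)
    m=np.zeros(h.shape[:2],np.uint8)
    m[r0:r1,c0:c1]=cv2.inRange(h,(45,120,30),(85,255,255))[r0:r1,c0:c1]
    cs=max(cv2.findContours(m,0,2)[0],key=cv2.contourArea);print(n,'green',cv2.boundingRect(cs),cv2.fitEllipse(cs))
print('top guess',onz(D['top'],190,250,62))
```

```text
top 803.5 [[258.0, 201.0], [286.0, 201.0], [286.0, 230.0], [258.0, 230.0]] [[258, 201], [258, 229], [285, 230], [285, 201]]
side 448.0 [[264.8999938964844, 212.3000030517578], [270.6000061035156, 195.1999969482422], [296.70001220703125, 203.89999389648438], [291.0, 221.0]] [[271, 196], [266, 212], [291, 221], [295, 204]]
top green (178, 240, 23, 21) ((188.9705047607422, 249.84814453125), (19.629915237426758, 21.86329460144043), 109.83490753173828)
side green (287, 287, 19, 14) ((296.112548828125, 293.7302551269531), (13.67091178894043, 18.265522003173828), 96.94681549072266)
top guess [477.74218534 228.00855149  62.        ]
```

View pics/crop1.png

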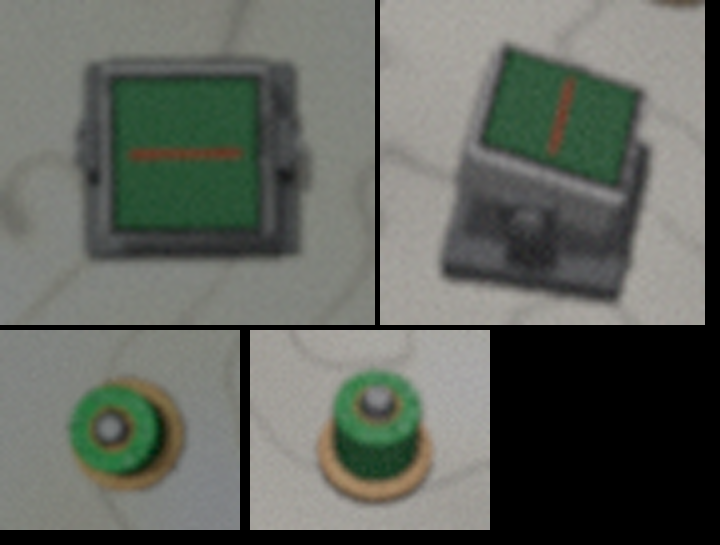

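```bash
cat > glass.py <<'E'
from h import *
from scipy.optimize import least_squares
def corners(d,box):
    r0,r1,c0,c1=box;f=8
    im=cv2.GaussianBlur(d['color'],(0,0),.6)[r0:r1,c0:c1].astype(np.float32)
    g=im[:,:,1]-im[:,:,0]; g=cv2.medianBlur(g,5) if 0 else g
    g=cv2.resize(g,None,fx=f,fy=f,interpolation=cv2.INTER_CUBIC)
    hi=np.percentile(g,90);m=(g>hi*.5).astype(np.uint8)*255
    m=cv2.morphologyEx(m,cv2.MORPH_OPEN,np.ones((25,25)))
    c=max(cv2.findContours(m,0,1)[0],key=cv2.contourArea);c=cv2.convexHull(c)
    q=cv2.approxPolyN(c,4)[0] if hasattr(cv2,'approxPolyN') else cv2.approxPolyDP(c,30,True)[:,0]
    # refine: fit line to contour points along each edge
    full=max(cv2.findContours(m,0,1)[0],key=cv2.contourArea)[:,0].astype(float)
    q=q.astype(float);L=[]
    for i in range(4):
        a,b=q[i],q[(i+1)%4];u=(b-a)/np.linalg.norm(b-a);t=(full-a)@u/np.linalg.norm(b-a)
        n=np.array([-u[1],u[0]]);s=full[(t>.15)&(t<.85)&(abs((full-a)@n)<14)]
        vx,vy,x,y=cv2.fitLine(s.astype(np.float32),cv2.DIST_HUBER,0,.01,.01).ravel();L.append(np.cross([x,y,1],[x+vx,y+vy,1]))
    P=[np.cross(L[i-1],L[i]) for i in range(4)];P=np.array([p[:2]/p[2] for p in P])
    return (P+.5)/f-.5+[c0,r0]
if __name__=='__main__':
    T,S=grab('top'),grab('side')
    ct,cs=corners(T,(190,243,248,298)),corners(S,(188,230,258,303))
    key=lambda c,pts:pts[np.argmin(np.linalg.norm(pts-c,axis=1))]
    tt=[key(c,ct) for c in([258,201],[258,230],[285,230],[285,201])]
    ss=[key(c,cs) for c in([266,212],[291,221],[295,204],[271,196])]
    print(np.round(tt,1).tolist(),np.round(ss,1).tolist())
    R=[tri(T,a,S,b) for a,b in zip(tt,ss)];X=np.array([r[0] for r in R]);print(X.round(1),[round(r[1],1) for r in R])
    c=X.mean(0);ex=(X[0]+X[3]-X[1]-X[2])/2;ey=(X[0]+X[1]-X[2]-X[3])/2
    n=np.cross(ex,ey);n/=np.linalg.norm(n);print('c',c,'|ex|,|ey|',np.linalg.norm(ex),np.linalg.norm(ey),'n',n,'tilt',np.degrees(np.arccos(n[2])),'leandir',np.degrees(np.arctan2(n[1],n[0])),'ey yaw',np.degrees(np.arctan2(ey[1],ey[0])))
    # rigid model: pivot at z=65, glass 32 out, size per side from obs
    obs=np.vstack([tt,ss])
    def f(p):
        x,y,yaw,th,w,h,dx,dy=p
        a=np.array([np.cos(yaw),np.sin(yaw),0]);b=np.array([-a[1],a[0],0]);z=np.array([0,0,1.])
        N=np.cos(th)*z+np.sin(th)*a;E=np.cos(th)*a-np.sin(th)*z
        C=np.array([x,y,65])+32*N
        Q=[C+E*w/2+b*h/2,C-E*w/2+b*h/2,C-E*w/2-b*h/2,C+E*w/2-b*h/2]
        r=np.array([proj(T,q) for q in Q]+[proj(S,q)+[dx,dy] for q in Q])-obs
        return np.r_[r.ravel(),(w-80)/10,(h-76)/10,dx,dy]
    for th0 in(.3,-.3):
        s=least_squares(f,[c[0],c[1],0,th0,78,76,0,0]);p=s.x
        N=np.array([np.sin(p[3])*np.cos(p[2]),np.sin(p[3])*np.sin(p[2]),np.cos(p[3])])
        print(s.cost,p.round(2),'tilt',np.degrees(p[3]),'yaw',np.degrees(p[2]),'glass',np.r_[p[:2],65]+32*N,'target',np.r_[p[:2],65]+157*N)
    g=lambda a,b,z:onz(T if a else S,*b,z)
    for nm,u,v in(('T',188.9,249.8),):print(nm,onz(T,u,v,58))
    # roll top ellipse / pin top: from crop: top (110,428)->, side (377,400)->
    print('pin', tri(T,(160+110/4,225+98/4),S,(265+127/4,265+70/4)), onz(T,160+110/4,225+98/4,75), onz(S,265+127/4,265+70/4,75))
E
python3 glass.py
```

```text
[[257.2, 200.7], [257.7, 213.8], [286.0, 213.4], [285.7, 200.2]] [[265.2, 212.9], [276.8, 216.5], [281.2, 198.2], [270.4, 194.7]]
[[606.4  43.4 108.3]
 [572.5  42.4  99.3]
 [574.3 -33.4  97.3]
 [607.9 -32.8 106.2]] [np.float64(0.3), np.float64(0.9), np.float64(1.5), np.float64(0.2)]
c [590.25841298   4.91298513 102.79329343] |ex|,|ey| 34.89224907010203 76.05251900892753 n [-0.25437234 -0.03183872  0.96658213] tilt 14.854017783030177 leandir -172.86563077801716 ey yaw 91.27780723194992
10.850367817489271 [ 5.985e+02  4.750e+00  2.000e-02 -2.400e-01  3.674e+01  7.572e+01
  1.000e-01 -1.170e+00] tilt -13.498806950046584 yaw 1.0664634718572452 glass [591.03547491   4.61162516  96.115993  ] target [561.86238966   4.06855509 217.66284064]
10.85036781718014 [ 5.985e+02  4.750e+00  2.000e-02 -2.400e-01  3.674e+01  7.572e+01
  1.000e-01 -1.170e+00] tilt -13.49905215899843 yaw 1.0664746045056925 glass [591.0354783    4.61162376  96.11596103] target [561.86187306   4.06853834 217.6626838 ]
T [478.59254384 231.77207582  58.        ]
pin (array([478.90274302, 233.73960919,  67.95547152]), np.float64(0.5393142239813608)) [478.0838988  232.39320493  75.        ] [478.53529945 238.49712503  75.        ]
```

```bash
sed -i "s/    m=cv2.morphologyEx(m,cv2.MORPH_OPEN/    m=cv2.morphologyEx(cv2.copyMakeBorder(m,60,60,60,60,0),cv2.MORPH_CLOSE,np.ones((41,41)))[60:-60,60:-60].copy()\n&/" glass.py; python3 glass.py
```

```text
[[257.2, 200.7], [257.8, 230.2], [286.3, 230.0], [285.8, 200.2]] [[265.3, 212.8], [291.7, 221.6], [295.6, 203.1], [270.5, 194.6]]
[[606.3  43.4 109. ]
 [529.1  42.3  87.5]
 [530.7 -34.2  85. ]
 [607.7 -33.  106.3]] [np.float64(0.2), np.float64(0.1), np.float64(1.3), np.float64(0.3)]
c [568.4640523    4.65198662  96.94148145] |ex|,|ey| 80.01847579900611 76.4964350155094 n [-0.26703757 -0.03793771  0.96293908] tilt 15.647545896002185 leandir -171.91416669503639 ey yaw 91.16569290311128
0.21175416281966297 [ 5.7703e+02  4.7500e+00  2.0000e-02 -2.7000e-01  8.0100e+01  7.5810e+01
 -3.0000e-02 -2.0000e-01] tilt -15.466749243847561 yaw 0.8831155150904655 glass [568.50041209   4.61804638  95.84113212] target [535.16948387   4.10426698 216.31430447]
0.2117541628195954 [ 5.7703e+02  4.7500e+00  2.0000e-02 -2.7000e-01  8.0100e+01  7.5810e+01
 -3.0000e-02 -2.0000e-01] tilt -15.466749415425062 yaw 0.8831155490518235 glass [568.50041209   4.61804669  95.84113209] target [535.16948351   4.10426727 216.31430434]
T [478.59254384 231.77207582  58.        ]
pin (array([478.90274302, 233.73960919,  67.95547152]), np.float64(0.5393142239813608)) [478.0838988  232.39320493  75.        ] [478.53529945 238.49712503  75.        ]
```

```bash
cat > go.py <<'E'
import sys
from h import *
from scipy.spatial.transform import Rotation as R
s=env.state();r=R.from_rotvec(s['ee_rot']).as_matrix();p=s['tool_pos']
t=np.array([float(a) for a in sys.argv[1:4]])
print('t',s['time_s'],'p',p.round(1),'w',round(s['width'],1),'gf',round(s['gripper_force'],1),'cf',s['contact_force'].round(1),'yaw',np.degrees(np.arctan2(r[1,0],r[0,0])).round(2),'z',r[:,2].round(3))
if len(t):print('shift units',(r.T@(t-p)/200).round(3))
E
python3 -m creep '[[0,[0.8,-1,0],0.15],[0,[0.8,-1,0],0.15],[0,[0.8,-1,0],0.15],[0,[0.8,-1,0],0.15],[0,[0.8,-1,0],0.15],[0,[0.8,-1,0],0.15]]'; python3 go.py 479 232.5 200
```

```text
time_s: 1.15
tool_pos: [242.1, -299.7, 238.0]
ee_rot: [3.141, 0.025, 0.001]
contact_force: [-0.2, 0.1, 0.0]
width: 92.8
gripper_force: 0.0
t 1.15 p [ 242.1 -299.7  238. ] w 92.8 gf 0.0 cf [-0.2  0.1  0. ] yaw 0.93 z [ 0.    -0.001 -1.   ]
shift units [ 1.227 -2.642  0.188]
```

```bash
python3 -m creep '[[0,[0.4,-1,0],0],[0,[0.4,-1,0],0],[0,[0.4,-1,0],0],[0,[0.4,-1,0],0],[0,[0.4,-1,0],0]]' >/dev/null; python3 -m creep '[[0,[0.4,-1,0],0],[0,[0.4,-1,0],0],[0,[0.4,-1,0],0],[0,[0.4,-1,0],0],[0,[0.4,-1,0],0]]' >/dev/null;  python3 go.py 479 232.5 150
```

```text
t 2.4 p [397.  102.8 237.3] w 93.0 gf 0.0 cf [-0.   0.2 -0.6] yaw 0.91 z [-0. -0. -1.]
shift units [ 0.421 -0.642  0.436]
```

```bash
python3 -m creep '[[0,[0.42,-0.64,0.43],0],[0,[0.42,-0.64,0.43],0],[0,[0.42,-0.64,0.43],0],[0,[0.42,-0.64,0.43],0],[0,[0.42,-0.64,0.43],0],[0,[0.42,-0.64,0.43],0]]' >/dev/null; python3 go.py 479 232.5 43
python3 - <<'E'
from h import *
T,S=grab('top','top2.png'),grab('side','side2.png')
t,s=[cv2.imread(f'pics/{n}2.png') for n in('top','side')]
a=cv2.resize(t[210:300,150:240],None,fx=4,fy=4,interpolation=2);b=cv2.resize(s[230:320,250:340],None,fx=4,fy=4,interpolation=2)
cv2.imwrite('pics/c2.png',np.hstack([a,b]))
E
```

```text
t 3.15 p [478.1 230.8 152.6] w 93.2 gf 0.0 cf [0.7 0.2 0.3] yaw 0.77 z [ 0.001  0.    -1.   ]
shift units [ 0.004 -0.008  0.548]
```

View pics/c2.png

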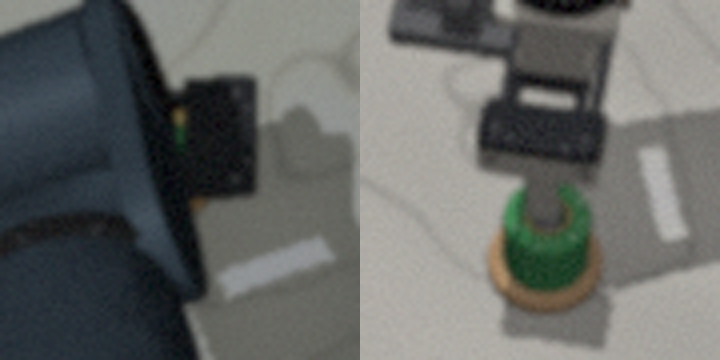

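```bash
python3 -m creep '[[0,[0.004,-0.008,0.3],0],[0,[0.004,-0.008,0.45],0],[0,[0.004,-0.008,0.548],0],[0,[0.004,-0.008,0.548],0],[0,[0.004,-0.008,0.548],0]]' >/dev/null; python3 go.py; python3 -m creep '[[0.3,[0,0,0],0],[0.4,[0,0,0],0],[0.5,[0,0,0],0],[0.5,[0,0,0],0],[0.5,[0,0,0],0],[0.5,[0,0,0],0]]' 15; python3 go.py 479 232.5 90
```

```text
t 3.875 p [479.2 234.   43.2] w 93.1 gf 0.0 cf [ 0.1  0.8 -0. ] yaw 0.87 z [ 0.001  0.001 -1.   ]
time_s: 4.62
tool_pos: [478.6, 234.0, 42.1]
ee_rot: [-3.141, -0.024, -0.0]
contact_force: [-1.0, 0.5, 3.7]
width: 59.0
gripper_force: 14.9
t 4.625 p [478.6 234.   42.1] w 59.0 gf 14.9 cf [-1.   0.5  3.7] yaw 0.87 z [ 0.  0. -1.]
shift units [ 0.002  0.007 -0.239]
```

```bash
python3 -m creep '[[0.6,[0,0,-0.1],0],[0.6,[0,0,-0.2],0],[0.6,[0,0,-0.265],0],[0.6,[0,0,-0.265],0],[0.6,[0,0,-0.265],0]]'>/dev/null; python3 go.py;for i in 1; do python3 -m creep '[[0.6,[-0.01,0,0],0],[0.6,[-0.01,0,0],0]]'>/dev/null; python3 go.py;python3 -m creep '[[0.6,[-0.01,0,0],0],[0.6,[-0.01,0,0],0]]'>/dev/null; python3 go.py;python3 -m creep '[[0.6,[-0.01,0,0],0],[0.6,[-0.01,0,0],0]]'>/dev/null; python3 go.py; done
```

```text
t 5.25 p [478.3 233.8  94.4] w 58.9 gf 14.9 cf [ 1.1 -0.3 -0.5] yaw 0.87 z [-0.001 -0.    -1.   ]
t 5.5 p [476.2 233.8  94.6] w 58.6 gf 14.9 cf [-0.5 -0.8 -0.6] yaw 0.88 z [-0.001 -0.    -1.   ]
t 5.75 p [474.6 233.9  95. ] w 58.9 gf 14.9 cf [ 1.   0.6 -1.1] yaw 0.87 z [ 0.  0. -1.]
t 6.0 p [474.  234.1  95.4] w 58.6 gf 14.9 cf [ 6.8  1.3 -4. ] yaw 0.87 z [ 0.004  0.001 -1.   ]
```

```bash
python3 -m creep '[[0.6,[-0.01,0,0],0],[0.6,[-0.01,0,0],0]]'>/dev/null; python3 go.py;python3 -m creep '[[0.6,[-0.01,0,0],0],[0.6,[-0.01,0,0],0]]'>/dev/null; python3 go.py
python3 - <<'E'
from h import *
S=grab('side','side3.png');s=cv2.imread('pics/side3.png')
cv2.imwrite('pics/c3.png',cv2.resize(s[240:330,250:350],None,fx=6,fy=6,interpolation=2))
E
```

```text
t 6.25 p [472.4 234.1  95.6] w 58.5 gf 14.9 cf [ 8.3  1.  -4.3] yaw 0.87 z [ 0.004  0.001 -1.   ]
t 6.5 p [470.5 234.1  95.7] w 58.1 gf 15.0 cf [ 8.5 -0.1 -4. ] yaw 0.87 z [ 0.005  0.001 -1.   ]
```

View pics/c3.png

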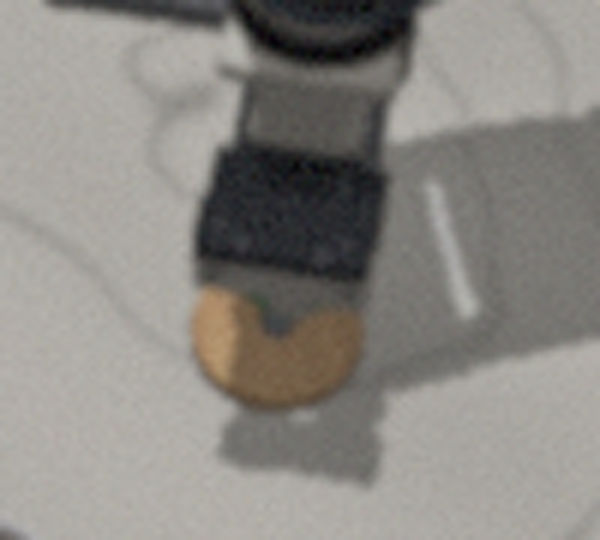

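```bash
python3 -m creep '[[0.6,[-0.01,0,0],0],[0.6,[-0.01,0,0],0],[0.6,[-0.01,0,0],0]]' >/dev/null; python3 go.py; python3 -m creep '[[0.6,[0,0,0],0],[0.6,[0,0,-0.05],0],[0.6,[0,0,-0.15],0],[0.6,[0,0,-0.4],0],[0.6,[0,0,-0.6],0],[0.6,[0,0,-0.6],0],[0.6,[0,0,-0.6],0]]' 40; python3 go.py
python3 - <<'E'
from h import *
for n in('side','top'):grab(n,n+'4.png')
s=cv2.imread('pics/side4.png');t=cv2.imread('pics/top4.png')
cv2.imwrite('pics/c4.png',np.hstack([cv2.resize(s[190:310,240:360],(400,400),interpolation=2),cv2.resize(t[200:300,120:220],(400,400),interpolation=2)]))
E
```

```text
t 6.925 p [468.8 234.2  95.7] w 58.0 gf 15.0 cf [10.1 -0.1 -3.9] yaw 0.87 z [ 0.005  0.002 -1.   ]
time_s: 7.8
tool_pos: [466.0, 233.5, 214.1]
ee_rot: [3.141, 0.024, -0.002]
contact_force: [-0.4, 0.8, -1.1]
width: 58.0
gripper_force: 40.0
t 7.8 p [466.  233.5 214.1] w 58.0 gf 40.0 cf [-0.4  0.8 -1.1] yaw 0.87 z [-0.001 -0.    -1.   ]
```

View pics/c4.png

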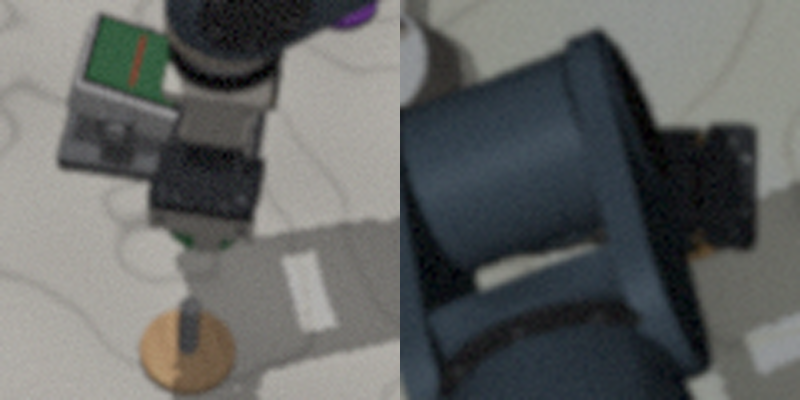

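```bash
python3 -m creep '[[0.6,[-0.06,-0.45,-1],0],[0.6,[-0.06,-0.45,-1],0],[0.6,[-0.06,-0.45,-1],0],[0.6,[-0.06,-0.45,-1],0],[0.6,[-0.06,-0.45,-1],0]]' >/dev/null; python3 -m creep '[[0.6,[-0.06,-0.45,-1],0],[0.6,[-0.06,-0.45,-1],0],[0.6,[-0.06,-0.45,-1],0],[0.6,[-0.06,-0.45,-1],0],[0.6,[-0.06,-0.45,-1],0]]' >/dev/null;python3 go.py; python3 -m creep '[[0.6,[-0.06,-0.4,-0.73],0],[0.6,[-0.06,-0.4,-0.73],0],[0.6,[-0.06,-0.4,-0.73],0],[0.6,[-0.06,-0.4,-0.73],0],[0.6,[-0.06,-0.4,-0.73],0]]' >/dev/null; python3 go.py
python3 - <<'E'
from h import *
d=grab('side','side5.png');p=env.state()['tool_pos'];u=proj(d,p);print(u)
s=cv2.imread('pics/side5.png');x,y=[int(max(70,v)) for v in u]
cv2.imwrite('pics/c5.png',cv2.resize(s[y-70:y+70,x-70:x+70],(600,600),interpolation=2));print(x,y)
E
```

```text
t 9.15 p [440.9 414.1 613.4] w 58.2 gf 40.0 cf [ 0.1  0.1 -1.2] yaw 0.9 z [-0.001 -0.001 -1.   ]
t 9.775 p [397.5 458.7 707.8] w 58.0 gf 40.0 cf [-0.9 -0.3 -0.4] yaw 0.85 z [ 0.021  0.024 -0.999]
[339.7231091  163.65642669]
339 163
```

View pics/c5.png

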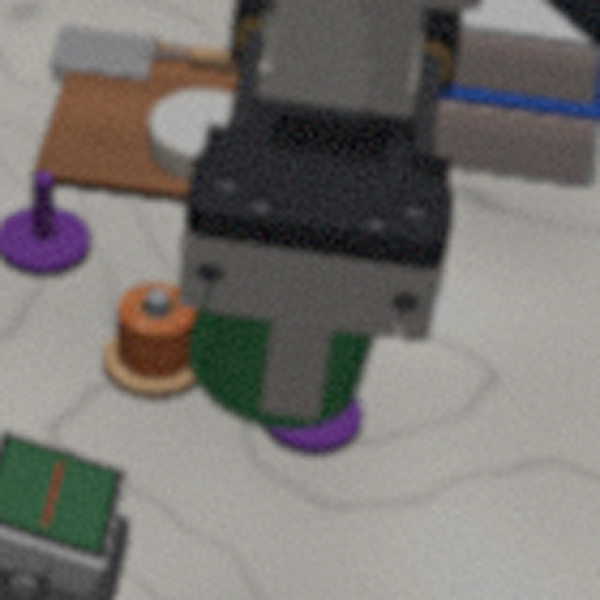

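```bash
cat > tilt.py <<'E'
import sys
from h import *
from scipy.spatial.transform import Rotation as R
# args: crop centre u,v ; row range offsets (px, original image) for left & right edges
def measure(u,v,lr,rr,N=6,hw=40,f=8):
    ims=[grab('side') for _ in range(N)];d=ims[0]
    im=np.mean([i['color'].astype(np.float32) for i in ims],0)[v-hw:v+hw,u-hw:u+hw]
    g=im[:,:,1]-np.maximum(im[:,:,0],im[:,:,2])
    g=cv2.resize(g,None,fx=f,fy=f,interpolation=cv2.INTER_CUBIC)
    m=(g>np.percentile(g,99)*.5).astype(np.uint8)
    st=env.state();A=R.from_rotvec(st['ee_rot']).as_matrix();ns=[]
    m=cv2.morphologyEx(m,cv2.MORPH_OPEN,np.ones((15,15)))
    cc=cv2.connectedComponentsWithStats(m)
    for (r0,r1),side in((lr,0),(rr,1)):
        P=[]
        for r in range(int((r0-v+hw)*f),int((r1-v+hw)*f)):
            x=np.flatnonzero(m[r])
            if len(x):P.append(((x[0] if side==0 else x[-1]),r))
        P=(np.array(P)+.5)/f-.5+[u-hw,v-hw]
        rays=np.array([ray(d,*p)[1] for p in P])
        n=np.linalg.svd(rays)[2][2];ns.append(n);t=A.T@n
        print('LR'[side],P[0],P[-1],'resid',np.std(rays@n)*600,'theta',np.degrees(np.arctan(t[2]/t[0])))
    a=np.cross(*ns);a/=np.linalg.norm(a);a*=np.sign(a[2]);print('axis world',a,'tool',A.T@a,'tilt',np.degrees(np.arctan2(-a[0],a[2])))
    cv2.imwrite('pics/m.png',m*255)
    return d,m
if __name__=='__main__':
    a=[int(float(x)) for x in sys.argv[1:]]
    d,m=measure(a[0],a[1],a[2:4],a[4:6])
    for r in range(0,m.shape[0],16):
        x=np.flatnonzero(m[r]); 
        if len(x):print(r/8+a[1]-40,x[0]/8+a[0]-40,x[-1]/8+a[0]-40)
E
python3 tilt.py 335 173 169 180 173 184
```

```text
L [314.3125 168.5625] [314.3125 179.4375] resid 0.4770354649862304 theta 3.696066292394458
R [354.1875 172.5625] [350.8125 183.4375] resid 0.08740172880892585 theta -5.33526118992058
axis world [-0.03905007  0.519477    0.85359167] tool [-0.01444289 -0.53898875 -0.84218913] tilt 2.6193379403961234
167.0 315.375 326.375
169.0 314.75 331.75
171.0 314.0 353.25
173.0 313.625 354.625
175.0 313.5 354.125
177.0 313.5 353.375
179.0 314.375 352.875
181.0 315.0 352.25
183.0 316.0 351.5
185.0 318.25 350.75
187.0 320.625 349.125
189.0 323.625 346.75
191.0 328.75 333.375
205.0 295.0 296.0
```

```bash
cat > fit.py <<'E'
import sys
from tilt import *
from scipy.optimize import least_squares
def fit(d,m,u,v,Lg,Lr,Rg,Rr,hw=40,f=8):
    st=env.state();A=R.from_rotvec(st['ee_rot']).as_matrix();p0=st['tool_pos']
    def pts(rg,side):
        P=[]
        for r in range(int((rg[0]-v+hw)*f),int((rg[1]-v+hw)*f),4):
            x=np.flatnonzero(m[r])
            if len(x):P.append((x[0] if side==0 else x[-1]+1,r+.5))
        P=np.array(P)/f-.5+[u-hw,v-hw] if P else np.zeros((0,2))
        return [ray(d,*q) for q in P]
    G=pts(Lg,0)+pts(Rg,1);C=pts(Lr,0)+pts(Rr,1);yy=np.array
    def res(p,full=False):
        th,ox,s,oy=p
        up=A@[-np.sin(th),0,-np.cos(th)];c=p0+A@[ox,oy,0];b=c-up*s
        r=[]
        for o,k in G:
            n=np.cross(k,up);r.append(abs((c-o)@n)/np.linalg.norm(n)-30)
        for o,k in C:
            q=o+k*((b-o)@up)/(k@up);r.append(np.linalg.norm(q-b)-30)
        if full:
            return up,b+25*up
        return np.r_[r,oy]
    s=least_squares(res,[.2,0,30,0],loss='soft_l1');J=np.linalg.inv(s.jac.T@s.jac)
    up,c=res(s.x,True)
    print('theta_tool',np.degrees(s.x[0]),'ox,s,oy',s.x[1:].round(2),'rms',np.sqrt(np.mean(s.fun**2)),'sig(deg)',np.degrees(np.sqrt(J[0,0])),'n',len(G),len(C))
    print('up world',up.round(3),'tilt',np.degrees(np.arctan2(-up[0],up[2])),'centre rel TCP in tool',(A.T@(c-p0)).round(1))
if __name__=='__main__':
    from h import *
    d,m=measure(335,173,(169,174),(173,184))
    N=(0,0)
    fit(d,m,335,173,(170,174),(179,190),(173,184),(187,190))
    fit(d,m,335,173,N,(179,190),(173,183),(187,190))
    fit(d,m,335,173,(170,174),(179,190),(173,181),(188,190))
E
python3 fit.py
```

```text
L [314.4375 168.5625] [313.1875 173.4375] resid 0.11927007222717426 theta -5.449977173589923
R [354.1875 172.5625] [351.0625 183.4375] resid 0.07978964417085643 theta -4.348514196662447
axis world [-0.11205413 -0.23803237  0.96477172] tool [-0.0963102   0.21467452 -0.97192551] tilt 6.624977316521407
theta_tool 3.1081340064120426 ox,s,oy [ 6.18 33.81  9.44] rms 1.4604134419069095 sig(deg) 1.676043781938564 n 30 28
up world [-0.074 -0.023  0.997] tilt 4.23293223694413 centre rel TCP in tool [6.7 9.4 8.8]
theta_tool 6.0940943843163575 ox,s,oy [ 6.38 24.96  0.34] rms 0.6987046867596635 sig(deg) 2.0184603153369416 n 20 28
up world [-0.126 -0.024  0.992] tilt 7.21948202570514 centre rel TCP in tool [ 6.4  0.3 -0. ]
theta_tool 1.212704893801207 ox,s,oy [ 6.7  31.06  6.69] rms 1.2493528511095802 sig(deg) 2.21515508371907 n 24 26
up world [-0.041 -0.023  0.999] tilt 2.3371801753189296 centre rel TCP in tool [6.8 6.7 6.1]
```

```bash
python3 -m creep '[[0.6,[0.05,0.4,1],0],[0.6,[0.05,0.4,1],0],[0.6,[0.05,0.4,1],0],[0.6,[0.05,0.4,1],0]]' >/dev/null; python3 -m creep '[[0.6,[0.05,0.4,1],0],[0.6,[0.05,0.4,1],0],[0.6,[0.05,0.4,1],0],[0.6,[0.05,0.4,1],0],[0.6,[0.05,0.4,1],0]]' >/dev/null;python3 go.py 440 234 150
```

```text
t 11.55 p [426.4 328.  354.5] w 57.9 gf 40.0 cf [ 0.3  0.4 -0.4] yaw 0.81 z [ 0.017  0.021 -1.   ]
shift units [0.044 0.492 1.013]
```

```bash
python3 -m creep '[[0.6,[0.044,0.49,1],0],[0.6,[0.044,0.49,1],0],[0.6,[0.044,0.49,1],0],[0.6,[0.044,0.49,1],0],[0.6,[0.044,0.49,1],0],[0.6,[0.044,0.49,1],0]]' >/dev/null;python3 go.py 440 234 106
```

```text
t 12.3 p [442.4 236.7 156. ] w 58.2 gf 40.0 cf [-0.3  0.5  0.2] yaw 0.87 z [ 0.023  0.024 -0.999]
shift units [-0.018  0.019  0.249]
```

```bash
python3 -m creep '[[0.6,[-0.018,0.019,0.2],0],[0.6,[-0.018,0.019,0.25],0],[0.6,[-0.018,0.019,0.25],0]]' 12 >/dev/null;python3 go.py; for i in 1; do python3 -m creep '[[0.6,[0,0,0.015],0],[0.6,[0,0,0.015],0]]' >/dev/null;python3 go.py;python3 -m creep '[[0.6,[0,0,0.015],0],[0.6,[0,0,0.015],0]]' >/dev/null;python3 go.py;python3 -m creep '[[0.6,[0,0,0.015],0],[0.6,[0,0,0.015],0]]' >/dev/null;python3 go.py; done
```

```text
t 12.675 p [439.  233.4 104.7] w 58.2 gf 12.0 cf [ 0.8 -0.5 -1.6] yaw 0.89 z [ 0.02   0.023 -1.   ]
t 12.925 p [439.3 233.4 101.9] w 58.7 gf 12.0 cf [-1.5  2.9  5.6] yaw 0.86 z [ 0.022  0.024 -0.999]
t 13.175 p [438.8 233.3  98.5] w 58.4 gf 12.0 cf [-3.2  2.6  4.7] yaw 0.86 z [ 0.02   0.024 -1.   ]
t 13.425 p [438.6 233.4  95.4] w 57.9 gf 12.0 cf [-2.9  2.3  4.6] yaw 0.86 z [ 0.02   0.023 -1.   ]
```

```bash
python3 -m creep '[[0.6,[0,0,-0.05],0],[0.6,[0,-0.2,-0.4],0],[0.6,[0,-0.5,-1],0],[0.6,[0,-0.5,-1],0],[0.6,[0,-0.5,-1],0],[0.6,[0,-0.5,-1],0]]' 40 >/dev/null; python3 -m creep '[[0.6,[0,-0.5,-1],0],[0.6,[0,-0.5,-1],0],[0.6,[0,-0.5,-1],0],[0.6,[0,-0.5,-1],0],[0.6,[0,-0.5,-1],0],[0.6,[0,-0.5,-1],0]]' >/dev/null;python3 go.py;python3 - <<'E'
from h import *
d=grab('side','side6.png');p=env.state()['tool_pos'];u=proj(d,p)
s=cv2.imread('pics/side6.png');x,y=[int(v) for v in u];print(x,y)
cv2.imwrite('pics/c6.png',cv2.resize(s[y-50:y+50,x-50:x+50],(600,600),interpolation=2))
E
```

```text
t 14.925 p [428.  423.  496.5] w 58.3 gf 40.0 cf [ 0.8  0.8 -1.4] yaw 0.82 z [ 0.017  0.02  -1.   ]
313 236
```

View pics/c6.png

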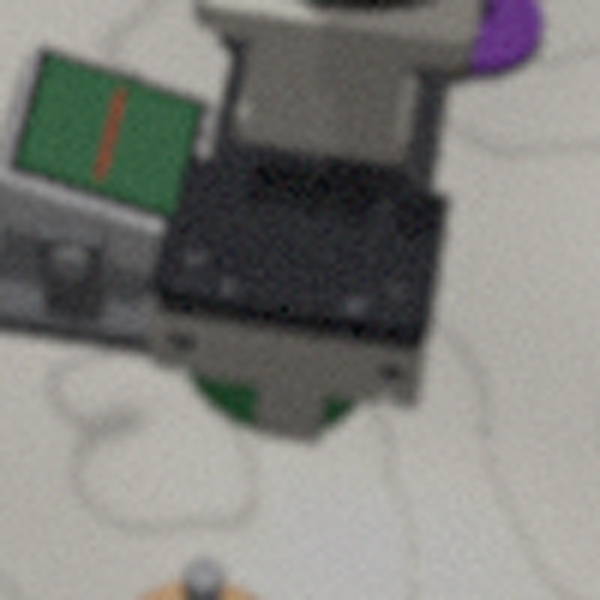

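```bash
python3 -m creep '[[0.6,[-0.05,0.55,-0.6],0],[0.6,[-0.05,0.55,-0.6],0],[0.6,[-0.05,0.55,-0.6],0],[0.6,[-0.05,0.55,-0.6],0]]' >/dev/null; python3 -m creep '[[0.6,[-0.05,0.55,-0.6],0],[0.6,[-0.05,0.55,-0.6],0],[0.6,[-0.05,0.55,-0.6],0],[0.6,[-0.05,0.55,-0.6],0],[0.6,[-0.05,0.55,-0.6],0]]' >/dev/null;python3 go.py;python3 - <<'E'
from h import *
d=grab('side','side7.png');p=env.state()['tool_pos'];u=proj(d,p)
s=cv2.imread('pics/side7.png');x,y=[int(max(50,v)) for v in u];print(x,y,u)
cv2.imwrite('pics/c7.png',cv2.resize(s[y-50:y+50,x-50:x+50],(600,600),interpolation=2))
from tilt import measure
d,m=measure(x,y+15,(y,y+10),(y,y+10))
for r in range(0,m.shape[0],8):
    q=np.flatnonzero(m[r])
    if len(q):print(r/8+y+15-40,q[0]/8+x-40,q[-1]/8+x-40)
E
```

```text
t 16.1 p [407.4 199.1 731.2] w 58.2 gf 40.0 cf [ 0.3  0.9 -1.4] yaw 0.87 z [ 0.016  0.022 -1.   ]
351 55 [351.8749747   55.64590065]
L [332.8125  54.5625] [330.8125  64.4375] resid 0.30079568805911877 theta -7.063643969919142
R [367.5625  54.5625] [363.4375  64.4375] resid 0.07994878733499644 theta -11.980500796619165
axis world [-0.11564548  0.56424444  0.81746825] tool [-0.09109395 -0.58397964 -0.80664098] tilt 8.052078918526938
43.0 338.625 344.625
44.0 337.25 347.75
45.0 336.75 347.875
46.0 336.5 367.875
47.0 336.375 370.5
48.0 335.75 371.0
49.0 335.5 371.0
50.0 335.0 371.0
51.0 334.75 370.625
52.0 334.5 370.125
53.0 333.875 369.5
54.0 333.5 368.875
55.0 333.25 368.0
56.0 332.75 367.5
57.0 332.375 367.125
58.0 332.25 366.75
59.0 331.625 366.5
60.0 331.375 366.0
61.0 331.0 365.625
62.0 330.875 365.25
63.0 330.875 364.625
64.0 330.875 364.25
65.0 331.25 363.75
66.0 331.75 363.375
67.0 332.375 363.0
68.0 333.375 362.75
69.0 334.375 362.125
70.0 335.5 361.75
71.0 336.75 361.25
72.0 338.5 360.875
73.0 340.0 360.375
74.0 342.25 359.5
75.0 356.125 358.25
```

View pics/c7.png

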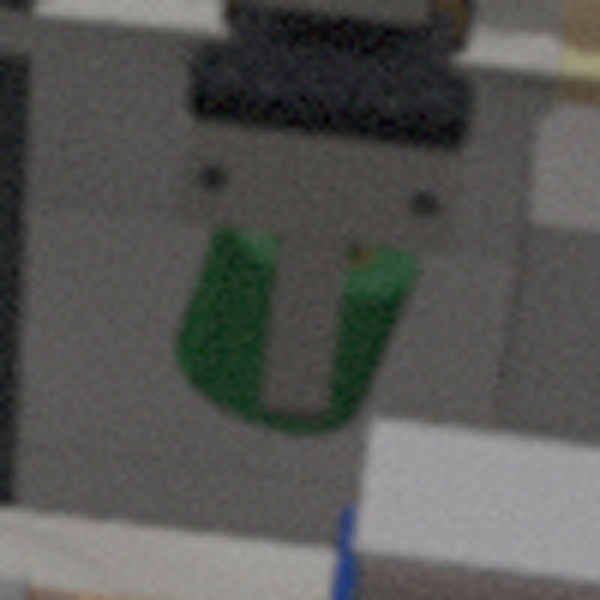

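```bash
cat > f2.py <<'E'
from fit import *
N=(0,0);x,y=351,70
d,m=measure(x,y,(47,60),(55,71))
fit(d,m,x,y,(47,60),(64,74),(55,71),N)
fit(d,m,x,y,(47,58),(65,74),(55,69),(74,75))
E
python3 f2.py
```

```text
L [335.8125  46.5625] [331.0625  59.4375] resid 0.08464222669783833 theta -12.699986379449198
R [367.8125  54.5625] [360.8125  70.4375] resid 0.12767150523639134 theta -12.611674590380746
axis world [-0.24003825 -0.04740788  0.96960514] tool [-0.22128736  0.02197616 -0.974961  ] tilt 13.904745951810742
theta_tool 11.707052634250221 ox,s,oy [ 1.48 39.95 27.11] rms 3.099593418845227 sig(deg) 0.9935235667861189 n 58 20
up world [-0.222 -0.025  0.975] tilt 12.835814721977403 centre rel TCP in tool [ 4.5 27.1 14.6]
theta_tool 11.150477737143033 ox,s,oy [ 2.18 36.77 22.11] rms 2.7065382508238467 sig(deg) 1.261569546256775 n 50 20
up world [-0.213 -0.025  0.977] tilt 12.279091866956415 centre rel TCP in tool [ 4.5 22.1 11.6]
```

```bash
sed -i 's/np.r_\[r,oy\]/np.r_[r,oy*30]/' fit.py; sed -i 's/99)\*.5/99)*.3/' tilt.py; python3 f2.py; python3 go.py 440 234 115
```

```text
L [335.1875  46.5625] [330.5625  59.4375] resid 0.092796070615996 theta -12.765612120718501
R [368.1875  54.5625] [361.3125  70.4375] resid 0.12199720713595515 theta -12.797602070005018
axis world [-0.23954954 -0.0177847   0.97072124] tool [-0.22044599 -0.00758273 -0.97536971] tilt 13.862191617168971
theta_tool 11.640119956865826 ox,s,oy [ 4.07 24.21  0.  ] rms 0.5738444178595113 sig(deg) 0.938382001547524 n 58 20
up world [-0.221 -0.025  0.975] tilt 12.762261582998978 centre rel TCP in tool [ 3.9  0.  -0.8]
theta_tool 11.41515347938474 ox,s,oy [ 4.11 24.15  0.  ] rms 0.5681078209514311 sig(deg) 1.1159145968283708 n 50 20
up world [-0.217 -0.025  0.976] tilt 12.537235319563617 centre rel TCP in tool [ 3.9  0.  -0.8]
t 17.05 p [406.4 198.1 733.6] w 58.2 gf 40.0 cf [ 0.4 -0.5 -1.4] yaw 0.85 z [ 0.02   0.023 -1.   ]
shift units [ 0.109 -0.108  3.099]
```

```bash
python3 -m creep '[[0.6,[0.04,-0.04,1],0],[0.6,[0.04,-0.04,1],0],[0.6,[0.04,-0.04,1],0],[0.6,[0.04,-0.04,1],0]]' >/dev/null; python3 -m creep '[[0.6,[0.04,-0.04,1],0],[0.6,[0.04,-0.04,1],0],[0.6,[0.04,-0.04,1],0],[0.6,[0.04,-0.04,1],0]]' >/dev/null; python3 -m creep '[[0.6,[0.03,-0.03,1],0],[0.6,[0.03,-0.03,1],0],[0.6,[0.03,-0.03,1],0],[0.6,[0.03,-0.03,1],0],[0.6,[0.03,-0.03,1],0]]' >/dev/null; python3 go.py 438.5 233.5 99
```

```text
t 18.675 p [441.7 234.8 137.1] w 58.2 gf 40.0 cf [-0.2  0.3 -1.4] yaw 0.86 z [ 0.022  0.024 -0.999]
shift units [-0.021  0.011  0.19 ]
```

```bash
python3 -m creep '[[0.6,[-0.02,0.01,0.15],0],[0.6,[-0.02,0.01,0.19],0],[0.6,[-0.02,0.01,0.19],0]]' 12 >/dev/null;python3 go.py; python3 -m creep '[[0.6,[0,0,0.01],0],[0.6,[0,0,0.01],0]]' >/dev/null;python3 go.py;python3 -m creep '[[0.6,[0,0,0.01],0],[0.6,[0,0,0.01],0]]' >/dev/null;python3 go.py
```

```text
t 19.05 p [437.7 233.3  98.3] w 58.3 gf 12.0 cf [-0.3 -0.8 -0.2] yaw 0.85 z [ 0.021  0.023 -0.999]
t 19.3 p [437.1 233.1  95.4] w 58.6 gf 12.0 cf [-0.1 -0.6 -0.9] yaw 0.86 z [ 0.021  0.023 -1.   ]
t 19.55 p [436.8 233.2  93.2] w 58.3 gf 12.0 cf [-1.9  0.4  4.9] yaw 0.86 z [ 0.02   0.023 -1.   ]
```

```bash
python3 -m creep '[[0.6,[0,0,0.003],0],[0.6,[0,0,0.003],0]]' >/dev/null;python3 go.py; python3 -m creep '[[0.6,[0,0,-0.05],0],[0.6,[0,0,-0.3],0],[0.6,[0,0.1,-1],0],[0.6,[0,0.1,-1],0],[0.6,[0,0.1,-1],0],[0.6,[0,0.1,-1],0]]' 40 >/dev/null; python3 -m creep '[[0.6,[0,0.1,-1],0],[0.6,[0,0.1,-1],0],[0.6,[0,0.1,-1],0],[0.6,[0,0.1,-1],0]]' >/dev/null; python3 -m creep '[[0.6,[0,0.1,-1],0],[0.6,[0,0.1,-1],0],[0.6,[0,0.1,-1],0],[0.6,[0,0.1,-1],0],[0.6,[0,0.1,-1],0]]' >/dev/null; python3 go.py
python3 - <<'E'
from h import *
from tilt import measure
d=grab('side','side8.png');u=proj(d,env.state()['tool_pos']);x,y=[int(v) for v in u];print(x,y,u)
d,m=measure(x,y+15,(y-8,y+6),(y,y+15),N=1)
for r in range(0,m.shape[0],16):
    q=np.flatnonzero(m[r])
    if len(q):print(r/8+y+15-40,q[0]/8+x-40,q[-1]/8+x-40)
E
```

```text
t 19.8 p [436.7 233.2  92.7] w 58.1 gf 12.0 cf [-2.   0.8  6.3] yaw 0.86 z [ 0.02   0.023 -1.   ]
t 21.675 p [426.9 159.7 689.1] w 58.0 gf 40.0 cf [-0.5 -0.  -1.8] yaw 0.85 z [ 0.018  0.022 -1.   ]
341 63 [341.20403943  63.92146764]
L [325.8125  54.5625] [320.3125  68.4375] resid 0.14646736722352144 theta -14.427554778359003
R [357.4375  62.5625] [350.0625  77.4375] resid 0.23461943086825207 theta -15.43657864491671
axis world [-0.24713265  0.19212025  0.94974484] tool [-0.22850456 -0.21635373 -0.94919794] tilt 14.585459867453114
54.0 326.875 336.375
56.0 325.75 358.125
58.0 325.0 359.75
60.0 324.375 359.625
62.0 323.5 358.5
64.0 322.625 356.75
66.0 321.625 355.625
68.0 321.25 354.375
70.0 320.625 353.625
72.0 321.0 353.25
74.0 321.625 352.125
76.0 323.5 351.0
78.0 326.0 350.25
80.0 328.875 349.25
82.0 332.25 347.75
```

```bash
cat > f3.py <<'E'
from fit import *
N=(0,0);x,y=341,78
d,m=measure(x,y,(57,67),(65,79),N=4)
fit(d,m,x,y,(57,67),(73,82),(65,79),N)
fit(d,m,x,y,(57,66),N,(66,78),N)
E
python3 f3.py; python3 go.py
```

```text
L [325.1875  56.5625] [321.3125  66.4375] resid 0.113662664921232 theta -14.700943069389986
R [355.9375  64.5625] [349.5625  78.4375] resid 0.10244849493862032 theta -15.502857518048021
axis world [-0.25708945  0.1517619   0.95439685] tool [-0.23706371 -0.17671052 -0.95528749] tilt 15.076125862636296
theta_tool 14.32796491971029 ox,s,oy [ 4.37 24.14  0.  ] rms 0.5656701721099169 sig(deg) 1.113860904813196 n 48 18
up world [-0.265 -0.025  0.964] tilt 15.371651712698123 centre rel TCP in tool [ 4.2  0.  -0.8]
t 21.975 p [425.9 159.5 689.7] w 58.4 gf 40.0 cf [ 0.1 -0.3 -1.7] yaw 0.87 z [ 0.018  0.022 -1.   ]Traceback (most recent call last):
  File "f3.py", line 5, in <module>
    fit(d,m,x,y,(57,66),N,(66,78),N)
    ~~~^^^^^^^^^^^^^^^^^^^^^^^^^^^^^
  File "fit.py", line 25, in fit
    s=least_squares(res,[.2,0,30,0],loss='soft_l1');J=np.linalg.inv(s.jac.T@s.jac)
                                                      ~~~~~~~~~~~~~^^^^^^^^^^^^^^^
    ainv = _umath_linalg.inv(a, signature=signature)
    raise LinAlgError("Singular matrix")
numpy.linalg.LinAlgError: Singular matrix
```

```bash
python3 -m creep '[[0.6,[0.2,0.3,0.9],0.05],[0.6,[0.2,0.3,0.9],0.05],[0.6,[0.2,0.3,0.9],0.05],[0.6,[0.2,0.3,0.9],0.05],[0.6,[0.2,0.3,0.9],0.05]]' >/dev/null; python3 -m creep '[[0.6,[0.2,0.3,0.9],0],[0.6,[0.2,0.3,0.9],0],[0.6,[0.2,0.3,0.9],0],[0.6,[0.2,0.3,0.9],0],[0.6,[0.2,0.3,0.9],0],[0.6,[0.2,0.3,0.9],0]]' >/dev/null; python3 go.py 531 4.1 215.4
```

```text
t 23.35 p [510.8  46.5 332.4] w 57.9 gf 40.0 cf [-0.6 -0.4 -0.9] yaw -3.59 z [ 0.024  0.023 -0.999]
shift units [0.101 0.219 0.582]
```

```bash
python3 -m creep '[[0.6,[0.05,0.11,0.3],0],[0.6,[0.1,0.22,0.5],0],[0.6,[0.1,0.22,0.58],0],[0.6,[0.1,0.22,0.58],0],[0.6,[0.1,0.22,0.58],0]]' >/dev/null; python3 go.py 531 4.1 215.4
python3 - <<'E'
from h import *
for n in('side','top'):grab(n,n+'9.png')
s=cv2.imread('pics/side9.png');t=cv2.imread('pics/top9.png')
cv2.imwrite('pics/c9.png',np.hstack([cv2.resize(s[110:240,210:340],(400,400),interpolation=2),cv2.resize(t,(560,420))[:400,:400]]))
E
```

```text
t 23.975 p [530.2   3.9 214.8] w 58.1 gf 40.0 cf [ 0.  -0.2  0.5] yaw -3.59 z [ 0.023  0.022 -0.999]
shift units [ 0.004 -0.001 -0.003]
```

View pics/c9.png

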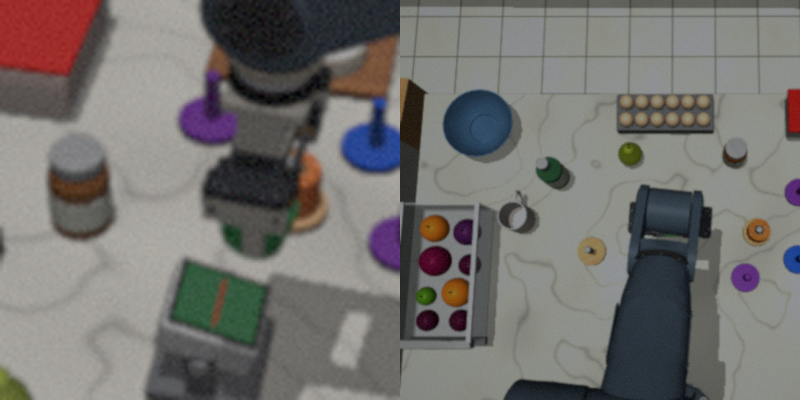

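```bash
python3 -m creep '[[0.6,[0.003,0,-0.003],0],[0.6,[0.003,0,-0.003],0],[0.6,[0.003,0,-0.003],0],[0.6,[0.003,0,-0.003],0]]' >/dev/null; python3 go.py 531 4.1 215.4; python3 -c "
from workcell import env
print(env.sign_off())"
```

```text
t 24.575 p [530.    3.2 213.3] w 58.3 gf 40.0 cf [ 0.7 -0.4 -0.5] yaw -3.64 z [ 0.019  0.023 -1.   ]
shift units [ 0.005 -0.005 -0.01 ]
the job is handed in; nothing more can be done
None
```

I handed the job in at about 24.6 s with the green roll off its post and held steady over the reader's glass: measured about 15.4° lean against the glass's 15.5°, about 2 mm from the target position, with nothing else seen moved (the hand-in gave no verdict).

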